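# Load the test shuttle and bring it to its click stop

### The job

Put the two blue-capped loads into the two bores of the grey carriage, one in each (either way round), seated down to the shoulder; leave the red-capped load and the other things on the bench alone. Then take the carriage by its yellow-topped tab and slide it along its rail towards the measuring head until it clicks into the ball detent, without driving it on past the notch. Finish holding it: the program ends with the tab still gripped between the fingers and the carriage resting in the notch.

Things in the scene. Friction and masses are not known exactly. Their poses are not given: they have to be found in the camera images.
- load_a_mid (a point): Centre (half-way up) of a blue-capped coaxial load, loose, about 0.07 kg, upright in a bore of the rack. 46 mm high: brass spigot below (18 mm diameter, 16 mm long, its lowest 4 mm tapering to 12 mm), steel body above (26 mm diameter, 30 mm long). z up its axis. In the rack its shoulder stands 4 mm above the wood and its underside 12 mm above the bench.
- load_b_mid (a point): Centre of the second blue-capped load, the same in every way.
- load_red_mid (a point): Centre of the red-capped load, same shape, in another bore of the rack. It stays where it is.
- rack: Fixed wooden rack, 56 (x) x 212 (y) x 24 mm high, with a row of four bores along its own y at -78, -26, 26 and 78 mm, each 21 mm wide and 12 mm deep. One bore is empty. Origin: centre of its underside, on the bench.
- carriage: Grey carriage on a fixed rail. 150 mm long along its y, 60 mm wide plus a 10 mm steel index strip on its +x side. Origin: centre of its underside, 26 mm above the bench; its top is 20 mm higher. It slides only along its y; +y is the way to go, 45 to 105 mm from start to notch. Friction of about 6 to 8 N holds it while it is loaded. A white line on its top marks the notch.
- bore_a (a point): Centre of the mouth of a bore in the carriage's top face, 47 mm to -y of the tab. 21 mm diameter, 18 mm deep, axis vertical. A seated load stands with its shoulder on the top face (its centre 7 mm above this point) and its body 30 mm proud.
- bore_b (a point): Centre of the mouth of the other bore, the same, 47 mm to +y of the tab.
- grip_tab (a point): Centre of the black upright tab with yellow top in the middle of the carriage: 14 mm thick (carriage x), 26 mm long (carriage y), 36 mm high from the top face. This point is 18 mm above the top face. Grip it across the 14 mm, fingers on its -x and +x sides, clear of the loads.
- notch (a point): The notch in the steel index strip on the carriage's +x side: a slot 12 mm wide along the carriage's y, 45 mm to -y of the carriage's middle and 10 mm above its underside. It moves with the carriage.
- head: Fixed blue measuring head, 36 (x) x 56 (y) x 32 mm high, clamped beside the rail to +x of the carriage; its top is 2 mm lower than the carriage top. Axes parallel to the carriage's. Origin: centre of its underside, 12 mm above the bench. A white line on its top, at its own y = 0, marks the ball. The rail goes on at least 30 mm beyond the notch.
- ball_axis (a point): Where a sprung 16 mm steel ball sticks out of the head's -x side (head y = 0) and rubs on the index strip. With the notch at the same y (white lines in line) it drops 2.7 mm into the slot: over the last 5 mm before it the push needed falls to nothing or below as the carriage is drawn in; then it stands firm, and forcing it on out of the notch takes about 25 to 28 N.
- spanner_mid (a point): A loose 150 mm spanner lying to the side of the work area; a bystander.
- driver_mid (a point): A loose 180 mm screwdriver with a blue handle lying to the side; a bystander.
- cap_tin_mid (a point): A loose small aluminium tin, 66 mm wide, 45 mm high; a bystander.
- module_mid (a point): A loose small aluminium radio module, 50 x 40 x 18 mm with a brass connector at either end; a bystander.
- adapter_mid (a point): A loose coaxial adapter, 24 mm wide, 34 mm high, standing on the bench; a bystander.

How it is judged:
On the way, in this order (a step that is already met when the one before it is completed fails the run):
1. one blue-capped load is seated in a bore of the carriage and let go (((horizontal distance between load_a_mid and bore_a below 0.004 m and z of load_a_mid in the frame of carriage between 0.024 and 0.03 m and angle between load_a_mid's own z axis and vertical below 0.12 rad) or (horizontal distance between load_a_mid and bore_b below 0.004 m and z of load_a_mid in the frame of carriage between 0.024 and 0.03 m and angle between load_a_mid's own z axis and vertical below 0.12 rad) or (horizontal distance between load_b_mid and bore_a below 0.004 m and z of load_b_mid in the frame of carriage between 0.024 and 0.03 m and angle between load_b_mid's own z axis and vertical below 0.12 rad) or (horizontal distance between load_b_mid and bore_b below 0.004 m and z of load_b_mid in the frame of carriage between 0.024 and 0.03 m and angle between load_b_mid's own z axis and vertical below 0.12 rad)) and contact force between the fingers and load_a below 0.1 N and contact force between the fingers and load_b below 0.1 N), for 0.1 s.
2. both blue-capped loads are seated, one in each bore, and let go, while the carriage is still at least 30 mm short of the notch (((horizontal distance between load_a_mid and bore_a below 0.004 m and z of load_a_mid in the frame of carriage between 0.024 and 0.03 m and angle between each of load_a_mid, load_b_mid's own z axis and vertical below 0.12 rad and horizontal distance between load_b_mid and bore_b below 0.004 m and z of load_b_mid in the frame of carriage between 0.024 and 0.03 m) or (horizontal distance between load_a_mid and bore_b below 0.004 m and z of load_a_mid in the frame of carriage between 0.024 and 0.03 m and angle between each of load_a_mid, load_b_mid's own z axis and vertical below 0.12 rad and horizontal distance between load_b_mid and bore_a below 0.004 m and z of load_b_mid in the frame of carriage between 0.024 and 0.03 m)) and contact force between the fingers and load_a below 0.1 N and contact force between the fingers and load_b below 0.1 N and y of notch in the frame of head below -0.03 m), for 0.1 s.
At the end, for the whole second after the job is handed in: Blue loads in both bores (4 mm off axis, shoulder within 3 mm of the top, tilt 7 deg), untouched; carriage at rest, notch within 2 mm of the ball; tab gripped with 3 N or more, grasp point within 30 mm of its centre; red load within 10 mm of its start (((horizontal distance between load_a_mid and bore_a below 0.004 m and z of load_a_mid in the frame of carriage between 0.024 and 0.03 m and angle between each of load_a_mid, load_b_mid's own z axis and vertical below 0.12 rad and horizontal distance between load_b_mid and bore_b below 0.004 m and z of load_b_mid in the frame of carriage between 0.024 and 0.03 m) or (horizontal distance between load_a_mid and bore_b below 0.004 m and z of load_a_mid in the frame of carriage between 0.024 and 0.03 m and angle between each of load_a_mid, load_b_mid's own z axis and vertical below 0.12 rad and horizontal distance between load_b_mid and bore_a below 0.004 m and z of load_b_mid in the frame of carriage between 0.024 and 0.03 m)) and contact force between the fingers and load_a below 0.1 N and contact force between the fingers and load_b below 0.1 N and y of notch in the frame of head between -0.002 and 0.002 m and linear speed of carriage below 0.005 m/s and contact force between the fingers and carriage above 3 N and distance between the grasp point and grip_tab below 0.03 m and distance of load_red_mid from where it was at the start of the episode below 0.01 m); the arm keeps its last pose, push and grip.
It fails at once if the carriage is driven more than 10 mm past the notch (y of notch in the frame of head above 0.01 m).
It fails at once if the red-capped load is moved (by more than 15 mm) (distance of load_red_mid from where it was at the start of the episode above 0.015 m).
It fails at once if another thing on the bench is moved (by more than 25 mm) (distance of any of spanner_mid, driver_mid, cap_tin_mid, module_mid, adapter_mid from where it was at the start of the episode above 0.025 m).
It also fails if it takes over 58 s, if anything falls off the work surface, if the arm or the gripper's body presses on something with over 40 N, if the wrist force passes 120 N, or if a joint passes its speed limit or range.

### The arm

A 6-joint arm with a two-finger parallel gripper is mounted at the origin on the work surface. World frame = base frame: x ahead of the robot, y to its left, z up, the work surface at z = 0. Lengths are in m, angles in rad, forces in N, time in s.
With the tool pointing down it reaches from about 0.3 to 0.875 m from the base axis. Payload 6.4 kg.
Tool frame: the origin (TCP) lies midway between the tips of the shut fingers; the grasp point (between the pads) lies ctrl.grip_depth behind it (ctrl.grip_depth is the distance from the TCP to the grasp point, in m); x points along the fingers, y is the direction in which the jaws open and shut, and the axes are right-handed (so a half turn about x gives the same grasp; the last joint's range is limited). The gripper opens to 85 mm and grips with 20 to 120 N. Pads are 22 mm wide; open, the fingers measure 114 mm over their backs; the gripper's body (76 mm by 85 mm) begins 54 mm behind the grasp point. The pads swing forward as they close: fully open they stand 13 mm farther back than shut.
Start: joints at [-1.419, 0.181, 1.607, -0, 1.354, -0.206], TCP at [0.201, -0.539, 0.231] pointing down, gripper open.
Joint ranges: [-2.99, 2.99], [-0.89, 2.07], [0.3, 2.58], [-1.14, 4.28], [0, 2.63], [-3.12, 3.12]. Speed limits (rad/s): [2.57, 2.57, 3.01, 3.14, 3.14, 3.14].

### API

Orientations are given as a unit quaternion [w, x, y, z].
In Python, from bench import ctrl gives the robot as it stands.
- The arm moves only by the tool carry_out, never from a script. Its argument "motion" is one flat list of numbers, 7 for each row, row after row: the turn, a rotation vector about the tool's x, y, z in degrees, then the shift along the tool's x, y, z in m, then the gripper's target within -1 to 1 (shut at 1, half-way at 0, fully open at -1). A call has 1 to 10 rows; each row shifts and turns the pose as measured when the row begins, along the tool's axes as they then stand; what a row does not reach is not made up. A row lasts 1/10 s, in which the tool goes at most 50 mm and 8.59 degrees, less where a joint would pass 70% of its speed; a pose out of reach is approached as far as the arm can. A call with a gripper value outside its range is refused whole. The fingers move at their own pace and stop on an object; the grip force is fixed at half the most. Time passes only in rows, so rows that do not move let the fingers close. It gives the time, the measured TCP pose, the force and the opening at its end, in the units of the state.
- ctrl.get_obs(): the state, without advancing time (a new reading comes with each control period).
- ctrl.camera(name): name is "scene" or "top"; returns the picture (420x560x3 uint8, blue, green, red); there is no depth.
- ctrl.camera_params(name): a dict with "mtx" (3x3 intrinsics, pixels), "k1" (the pictures are not rectified: a ray, as slopes to the right and down, at radius r is drawn at 1 + k1 r^2 times it, then the intrinsics apply), "pose" (4x4, takes a point from camera to world coordinates). Camera axes: x right, y down, z forward; pixel columns grow to the right and rows downward; lengths in m; the calibration is good to about 2 mm. A picture is of the moment at which its call begins. camera_params takes no time and is no camera call.
- ctrl.hand_in(): hands the job in, once; it reports no verdict.
Trained networks look in the newest picture that a camera, given by its name, has taken for a name from the list of things; names that differ only in an ending like _2 or _b are one class to them, and where a whole thing is asked for, a point or a joint stands for the part that bears it (a point fixed in the world has none). Each returns a list of dicts, best first, with "conf" (0 to 1); they miss things now and then, are a little off and sometimes report something else, mostly with a low value. They report only what shows in the picture. A call takes as long as a camera call.
- ctrl.boxes_of(camera, thing): "point" ([x, y, z] in m, in the coordinates of the camera as it stood for that picture, good to about 4 mm: the middle of the surface that is visible of it).
- ctrl.trace(camera, thing): "pixels" (420x560 bool, what is visible of it).
- ctrl.landmark_of(camera, thing): "point" ([x, y, z] in m, in the coordinates of the camera as it stood for that picture, good to about 4 mm: a listed point, or the origin of a listed thing).
The state is a dict: "time_s": time; "q": joint angles; "dq": joint speeds; "joint_efforts": joint torques, N m; "eef_pos": TCP position; "eef_rot": TCP orientation; "wrist_force": force on the tool from outside, world axes, zero at the start; "torque": the same for the moment, N m; "opening": opening from 0.0 (shut) to 1.0 (fully open).
Only numpy, scipy, OpenCV 4.12 (cv2) and the standard library are available. Lean on these libraries where they do the work, as an engineer would, in place of code of your own. Each camera call takes 0.05 s, during which the arm holds its last target. There are 200 camera calls.

## Working session

There is one attempt and no reset: what is moved stays moved. The work goes in short steps, Python scripts to look and compute and a tool call to move; the robot and the scene stay as the last step left them, time stands still between calls to the robot, and variables do not carry over. Pictures are saved under pics/ and viewed, about 8 in all and at most 12, crops included, and the job is handed in when it is done.

Besides the shell and the picture viewer there is one more tool, called after "Request:" by a JSON object that holds its "method" and its "body". carry_out: Moves the arm, as the interface text tells. Its arguments: {"type":"object","properties":{"motion":{"type":"array"}},"required":["motion"]}

```bash
mkdir -p pics; ls; cat > h.py <<'E'
import numpy as np, cv2
from bench import ctrl
def w(cam,p):
    T=np.array(ctrl.camera_params(cam)["pose"]); return T[:3,:3]@np.array(p)+T[:3,3]
def pix2plane(cam,u,v,z):
    P=ctrl.camera_params(cam);K=np.array(P["mtx"]);T=np.array(P["pose"])
    xd=np.array([(u-K[0,2])/K[0,0],(v-K[1,2])/K[1,1]]);x=xd.copy()
    for _ in range(20): x=xd/(1+P["k1"]*(x@x))
    d=T[:3,:3]@np.array([x[0],x[1],1]); o=T[:3,3]
    return o+d*(z-o[2])/d[2]
def proj(cam,p):
    P=ctrl.camera_params(cam);K=np.array(P["mtx"]);T=np.array(P["pose"])
    c=T[:3,:3].T@(np.array(p)-T[:3,3]);s=c[:2]/c[2];s=s*(1+P["k1"]*(s@s))
    return np.array([K[0,0]*s[0]+K[0,2],K[1,1]*s[1]+K[1,2]])
E
python3 - <<'E'
from h import *
np.set_printoptions(precision=4,suppress=True)
o=ctrl.get_obs();print(o["time_s"],o["eef_pos"],o["eef_rot"],ctrl.grip_depth,o["opening"])
for c in("top","scene"):
    im=ctrl.camera(c);cv2.imwrite(f"pics/{c}0.png",im)
    print(c,ctrl.camera_params(c))
    for t in["load_a_mid","load_red_mid","rack","carriage","bore_a","grip_tab","notch","head","ball_axis","adapter_mid"]:
        print(t,[(round(d["conf"],2),w(c,d["point"]).round(4).tolist()) for d in ctrl.landmark_of(c,t)])
E
```

```text
pics
0.0 [ 0.2013 -0.538   0.2303] [ 0.1252  0.6958  0.1265 -0.6958] 0.0187 0.9961075148790268
top {'mtx': array([[398.2002,   0.    , 284.608 ],
       [  0.    , 398.2002, 205.3587],
       [  0.    ,   0.    ,   1.    ]]), 'k1': -0.027572705107714045, 'pose': array([[-0.024 , -0.9922,  0.1221,  0.4268],
       [-0.9994,  0.0268,  0.0214, -0.0126],
       [-0.0245, -0.1215, -0.9923,  1.0277],
       [ 0.    ,  0.    ,  0.    ,  1.    ]])}
load_a_mid [(0.49, [0.4222, 0.0216, 0.0348])]
load_red_mid [(0.68, [0.4466, 0.1783, 0.0349]), (0.6, [0.5815, -0.421, 0.0099])]
rack [(0.82, [0.4427, 0.0984, -0.0017])]
carriage [(0.93, [0.616, -0.1283, 0.0258])]
bore_a [(0.97, [0.6139, -0.0833, 0.0452]), (0.65, [0.6262, -0.175, 0.0445])]
grip_tab [(0.71, [0.6148, -0.1289, 0.0623]), (0.69, [0.6117, -0.0829, 0.0455]), (0.49, [0.4223, 0.0208, 0.0373]), (0.26, [0.4297, -0.3766, 0.0087])]
notch [(0.63, [0.4298, 0.0726, 0.0328]), (0.59, [0.6665, -0.1657, 0.0371]), (0.34, [0.6174, -0.1329, 0.0629])]
head [(0.77, [0.6667, -0.0733, 0.0114])]
ball_axis [(0.76, [0.6527, -0.074, 0.0318]), (0.73, [0.4963, -0.3
[... 293 characters left out ...]
0.5231,  1.0926],
       [ 0.658 , -0.4589,  0.597 , -0.6045],
       [-0.0017, -0.7937, -0.6083,  0.6957],
       [ 0.    ,  0.    ,  0.    ,  1.    ]])}
load_a_mid [(0.65, [0.426, 0.0254, 0.0333])]
load_red_mid [(0.64, [0.4476, 0.1827, 0.033]), (0.34, [0.4365, 0.1016, -0.0032])]
rack [(0.95, [0.4342, 0.0995, -0.0027])]
carriage [(0.92, [0.6172, -0.1268, 0.0299])]
bore_a [(0.71, [0.6131, -0.0809, 0.0482]), (0.48, [0.4349, 0.1015, -0.0027])]
grip_tab [(0.81, [0.6165, -0.1298, 0.0656])]
notch [(0.61, [0.6661, -0.1626, 0.0357]), (0.57, [0.4998, 0.3901, 0.0078])]
head [(0.7, [0.6751, -0.0685, 0.0143])]
ball_axis [(0.89, [0.6529, -0.0757, 0.0349])]
adapter_mid [(0.54, [0.5018, -0.3164, 0.0178])]
```

```bash
python3 - <<'E'
import cv2
im=cv2.imread("pics/top0.png");cv2.imwrite("pics/top0c.png",cv2.resize(im[100:300,140:400],None,fx=3,fy=3,interpolation=cv2.INTER_CUBIC))
E
```

```text
(no output)
```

View pics/top0.png

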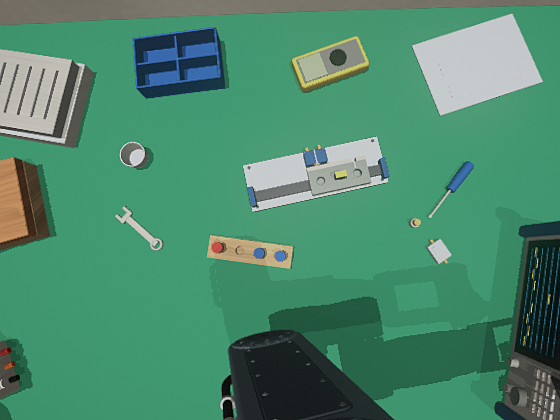

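View pics/top0c.png

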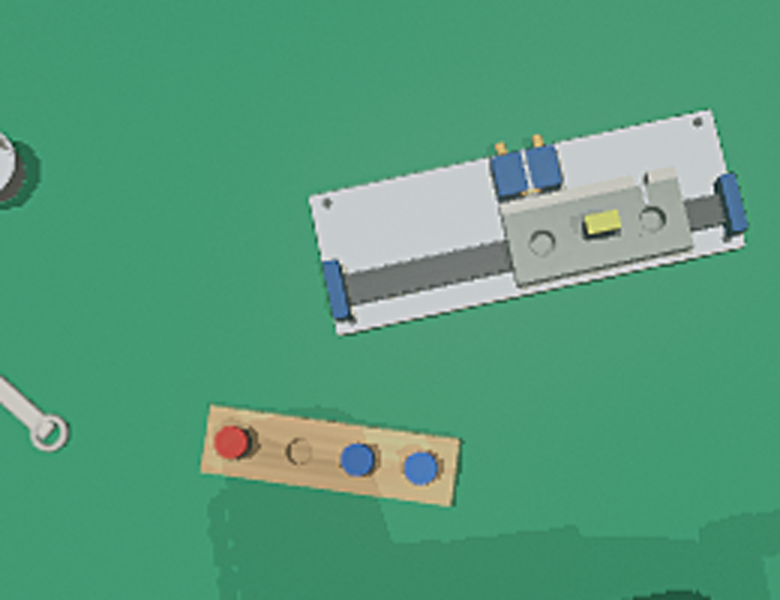

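View pics/scene0.png

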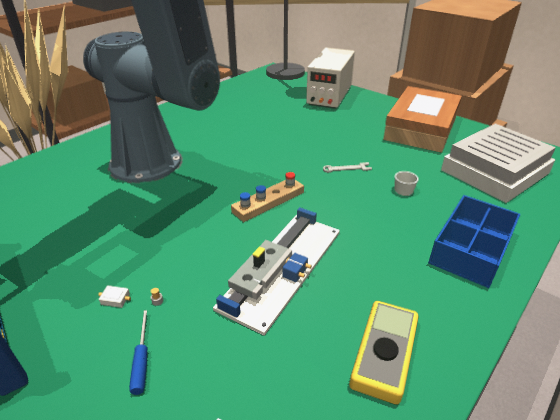

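Top picture: red load at (218,247), the empty bore at (239,250), blue loads at (260,253) and (281,256). The tab is at (340,174), the bores at (320,181) and (358,173), and the head's white line at about (316,157). Next I'll refine these by segmentation in both cameras.

```bash
cat > seg.py <<'E'
from h import *
from scipy.optimize import least_squares
np.set_printoptions(precision=4,suppress=True)
def blobs(im,lo,hi,box,mn=15):
    x0,y0,x1,y1=box;h=cv2.cvtColor(im,cv2.COLOR_BGR2HSV)[y0:y1,x0:x1]
    m=cv2.inRange(h,lo,hi);n,_,s,c=cv2.connectedComponentsWithStats(m)
    return [(int(s[i,4]),(c[i]+[x0,y0]).round(2)) for i in range(1,n) if s[i,4]>=mn]
E
python3 - <<'E'
from seg import *
I={c:cv2.imread(f"pics/{c}0.png") for c in("top","scene")}
B={"top":(200,230,300,275),"scene":(225,165,310,220)}
Y={"top":(300,145,380,200),"scene":(240,235,280,275)}
for c in I:
    print(c)
    for a,p in blobs(I[c],(100,90,50),(125,255,255),B[c]): print("blue",a,p,pix2plane(c,*p,.058))
    for a,p in blobs(I[c],(0,130,80),(6,255,255),B[c])+blobs(I[c],(172,130,80),(180,255,255),B[c]): print("red",a,p,pix2plane(c,*p,.058))
    for a,p in blobs(I[c],(20,110,80),(35,255,255),Y[c],8): print("yel",a,p,pix2plane(c,*p,.082))
cv2.imwrite("pics/a.png",np.vstack([cv2.resize(I["top"][140:205,295:390],(760,520),interpolation=cv2.INTER_CUBIC)]))
E
```

```text
top
blue 93 [258.9  252.72] [0.4322 0.0734 0.058 ]
blue 90 [279.76 255.6 ] [0.424 0.023 0.058]
red 95 [216.76 247.01] [0.4484 0.176  0.058 ]
yel 52 [340.52 173.58] [ 0.6167 -0.1288  0.082 ]
scene
blue 65 [260.31 188.78] [0.4361 0.072  0.058 ]
blue 71 [244.51 196.17] [0.4284 0.0203 0.058 ]
blue 99 [302.93 212.95] [0.5871 0.0635 0.058 ]
red 54 [289.87 175.3 ] [0.4524 0.1744 0.058 ]
yel 78 [258.46 251.9 ] [ 0.6199 -0.1294  0.082 ]
```

View pics/a.png

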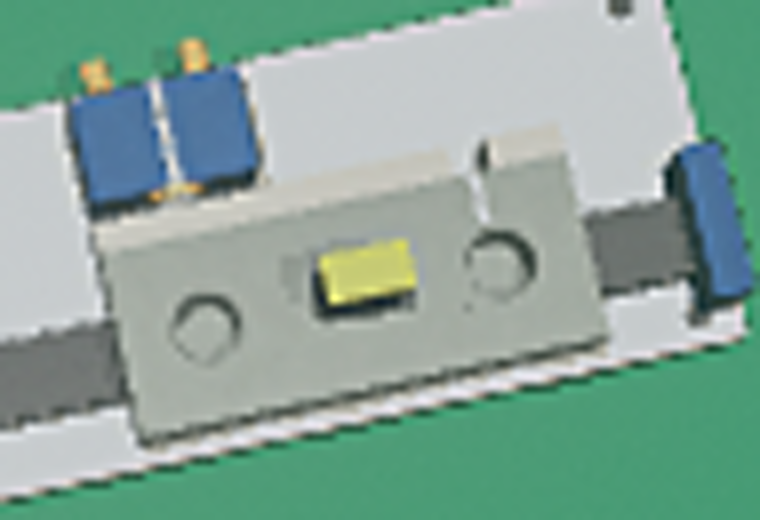

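The crop shows bore_b at (320.4,180.8), bore_a at (357.3,172.7), the notch line at about (355,165) and the head line's centre at about (315,156.8). Next come the absolute poses and the first move plan.

```bash
cat >> seg.py <<'E'
from scipy.spatial.transform import Rotation as R
def state():
    o=ctrl.get_obs();q=np.array(o["eef_rot"]);r=R.from_quat(q[[1,2,3,0]])
    return o,np.array(o["eef_pos"]),r
def plan(target,yaw_deg):
    """target = TCP xyz (grasp pt minus grip_depth in z), tool y along horizontal dir yaw_deg (mod 180), tool x down"""
    o,p,r=state();y=np.array([np.cos(np.radians(yaw_deg)),np.sin(np.radians(yaw_deg)),0])
    if y@r.as_matrix()[:,1]<0:y=-y
    x=np.array([0,0,-1.]);G=R.from_matrix(np.c_[x,y,np.cross(x,y)])
    print("t",o["time_s"],"tcp",p,"open",round(o["opening"],3),"F",np.array(o["wrist_force"]).round(1),"q",np.array(o["q"]).round(2))
    print("rot deg tool",(r.inv()*G).as_rotvec(degrees=True).round(2),"shift tool now",r.inv().apply(np.array(target)-p).round(4),"shift after rot",G.inv().apply(np.array(target)-p).round(4))
E
python3 - <<'E'
from seg import *
bb=pix2plane("top",320.4,180.8,.046);ba=pix2plane("top",357.3,172.7,.046);d=bb-ba
print("bb",bb,"ba",ba,"mid",(bb+ba)/2,"dist",np.linalg.norm(d),"yaw",np.degrees(np.arctan2(-d[0],d[1])))
f=lambda x,y:((x+.5)/8-.5+295,(y+.5)/8-.5+140)
n1=pix2plane("top",*f(478,185),.046);n2=pix2plane("top",*f(488,222),.046);h1=pix2plane("top",*f(150,85),.044);h2=pix2plane("top",*f(176,192),.044)
print("notch line",n1,n2,"head line",h1,h2)
s=[w("scene",[0,0,0])]
for name,p in dict(bb=bb,ba=ba).items(): print(name,"in scene px",proj("scene",p))
I=cv2.imread("pics/scene0.png")
cv2.imwrite("pics/b.png",cv2.resize(I[230:300,220:320],(800,560),interpolation=cv2.INTER_CUBIC))
plan([0.426,0.022,0.15],-9.1)
E
```

```text
bb [ 0.607  -0.0823  0.046 ] ba [ 0.6249 -0.1752  0.046 ] mid [ 0.616  -0.1287  0.046 ] dist 0.09458816371248706 yaw 10.952459835057093
notch line [ 0.6507 -0.1689  0.046 ] [ 0.6388 -0.1715  0.046 ] head line [ 0.6864 -0.0673  0.044 ] [ 0.6517 -0.0744  0.044 ]
bb in scene px [269.1363 250.4647]
ba in scene px [245.7491 276.8555]
t 1.1 tcp [ 0.2014 -0.5386  0.2313] open 0.995 F [-1.   0.8 -0.3] q [-1.42  0.18  1.61 -0.    1.35 -0.21]
rot deg tool [-60.4   0.   -0. ] shift tool now [ 0.0813 -0.4464 -0.4067] shift after rot [ 0.0813  0.1331 -0.5891]
```

View pics/b.png

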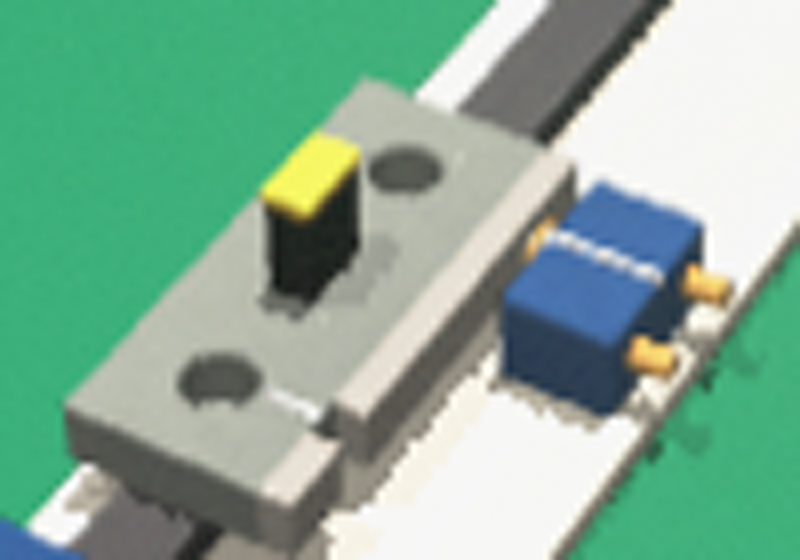

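Bore midpoint and tab agree, and the spacing is 94.6 mm against 94. The two cameras differ by about 3 mm in x, so I'll use the mean. Rotate first.

Request:
{"method": "carry_out", "body": {"motion": [-8.5, 0, 0, 0, 0, 0, -1, -8.5, 0, 0, 0, 0, 0, -1, -8.5, 0, 0, 0, 0, 0, -1, -8.5, 0, 0, 0, 0, 0, -1, -8.5, 0, 0, 0, 0, 0, -1, -8.5, 0, 0, 0, 0, 0, -1, -8.5, 0, 0, 0, 0, 0, -1, -2, 0, 0, 0, 0, 0, -1]}}

```text
time_s: 1.9
eef_pos: [0.2014, -0.5386, 0.2313]
eef_rot: [-0.469, -0.529, -0.469, 0.529]
wrist_force: [-0.0, 0.5, 0.6]
opening: 1.0
```

Request:
{"method": "carry_out", "body": {"motion": [0, 0, 0, 0, 0.01, -0.045, -1, 0, 0, 0, 0, 0.01, -0.045, -1, 0, 0, 0, 0, 0.01, -0.045, -1, 0, 0, 0, 0, 0.01, -0.045, -1, 0, 0, 0, 0, 0.01, -0.045, -1, 0, 0, 0, 0, 0.01, -0.045, -1, 0, 0, 0, 0, 0.01, -0.045, -1, 0, 0, 0, 0, 0.01, -0.045, -1, 0, 0, 0, 0, 0.01, -0.045, -1, 0, 0, 0, 0, 0.01, -0.045, -1]}}

```text
time_s: 2.9
eef_pos: [0.3568, -0.094, 0.2308]
eef_rot: [0.469, 0.532, 0.464, -0.531]
wrist_force: [1.0, -0.2, 0.0]
opening: 1.004
```

```bash
python3 -c "
from seg import *
plan([.4258,.0224,.12],-9.1)"
```

```text
t 2.9 tcp [ 0.3568 -0.094   0.2308] open 1.004 F [ 1.  -0.2  0. ] q [-0.58 -0.33  2.09 -0.    1.38 -0.45]
rot deg tool [ 1.67  0.2  -0.31] shift tool now [ 0.1106  0.0528 -0.1247] shift after rot [ 0.1108  0.0497 -0.1259]
```

Request:
{"method": "carry_out", "body": {"motion": [1.7, 0.2, -0.3, 0.01, 0.0125, -0.0315, -1, 0, 0, 0, 0.02, 0.0125, -0.0315, -1, 0, 0, 0, 0.04, 0.0125, -0.0315, -1, 0, 0, 0, 0.04, 0.0125, -0.0315, -1, 0, 0, 0, 0, 0, 0, -1]}}

```text
time_s: 3.4
eef_pos: [0.4286, 0.0291, 0.1243]
eef_rot: [0.464, 0.539, 0.457, -0.535]
wrist_force: [-1.6, -0.0, 0.1]
opening: 1.004
```

```bash
python3 - <<'E'
from seg import *
plan([.4258,.0224,.032],-9.1)
for c in("top","scene"):
    im=ctrl.camera(c);cv2.imwrite(f"pics/{c}1.png",im)
    for t in("load_a_mid",):
        print(c,[(round(d["conf"],2),w(c,d["point"]).round(4).tolist()) for d in ctrl.landmark_of(c,t)])
E
```

```text
t 3.4 tcp [0.4286 0.0291 0.1243] open 1.004 F [-1.6 -0.   0.1] q [-0.21 -0.02  2.06 -0.    1.09 -0.06]
rot deg tool [ 0.33  0.11 -0.59] shift tool now [ 0.0923 -0.0027  0.0068] shift after rot [ 0.0923 -0.0017  0.007 ]
top []
scene [(0.54, [0.4238, 0.0236, 0.038]), (0.51, [0.6189, -0.1262, 0.0315]), (0.28, [0.5837, -0.4125, 0.0114])]
```

Request:
{"method": "carry_out", "body": {"motion": [0.3, 0.1, -0.6, 0.02, -0.0017, 0.007, -1, 0, 0, 0, 0.025, 0, 0, -1, 0, 0, 0, 0.02, 0, 0, -1, 0, 0, 0, 0, 0, 0, -1]}}

```text
time_s: 4.0
eef_pos: [0.4372, 0.0113, 0.0737]
eef_rot: [0.466, 0.547, 0.446, -0.534]
wrist_force: [-0.9, -0.1, -0.0]
opening: 0.999
```

```bash
python3 -c "
from seg import *
plan([.4258,.0224,.032],-9.1)"
```

```text
t 4.0 tcp [0.4372 0.0113 0.0737] open 0.999 F [-0.9 -0.1 -0. ] q [-0.25  0.07  2.09 -0.    0.95 -0.07]
rot deg tool [-0.6   0.26 -1.83] shift tool now [ 0.0412 -0.0145 -0.0092] shift after rot [ 0.0417 -0.0131 -0.0092]
```

Request:
{"method": "carry_out", "body": {"motion": [-0.6, 0.3, -1.8, 0, -0.0131, -0.0092, -1, 0, 0, 0, 0, 0, 0, -1]}}

```text
time_s: 4.2
eef_pos: [0.4279, 0.0202, 0.0771]
eef_rot: [0.459, 0.54, 0.456, -0.538]
wrist_force: [0.3, -1.0, 1.3]
opening: 0.997
```

```bash
python3 -c "
from seg import *
plan([.4258,.0224,.032],-9.1);print(ctrl.get_obs()['dq'])"
```

```text
t 4.2 tcp [0.4279 0.0202 0.0771] open 0.997 F [ 0.3 -1.   1.3] q [-0.23  0.06  2.09  0.    0.98 -0.07]
rot deg tool [-0.2  -0.01 -0.34] shift tool now [ 0.0451 -0.0027 -0.0018] shift after rot [ 0.0451 -0.0024 -0.0018]
[-0.0349 -0.0338 -0.0344 -0.0121 -0.0277 -0.0069]
```

Request:
{"method": "carry_out", "body": {"motion": [-0.2, 0, -0.3, 0.008, -0.0024, -0.0018, -1, 0, 0, 0, 0.01, 0, 0, -1, 0, 0, 0, 0.01, 0, 0, -1, 0, 0, 0, 0, 0, 0, -1]}}

```text
time_s: 4.6
eef_pos: [0.4299, 0.02, 0.051]
eef_rot: [0.462, 0.541, 0.455, -0.536]
wrist_force: [0.0, 0.3, -0.1]
opening: 1.0
```

```bash
python3 -c "
from seg import *
plan([.4258,.0224,.032],-9.1);print(ctrl.get_obs()['dq'])"
```

```text
t 4.6 tcp [0.4299 0.02   0.051 ] open 1.0 F [ 0.   0.3 -0.1] q [-0.23  0.12  2.1  -0.    0.91 -0.07]
rot deg tool [-0.11  0.07 -0.65] shift tool now [ 0.019  -0.0046 -0.0017] shift after rot [ 0.019  -0.0044 -0.0017]
[-0.0015 -0.0099 -0.0145 -0.0009  0.0033 -0.0003]
```

Request:
{"method": "carry_out", "body": {"motion": [-0.1, 0, -0.9, 0.01, -0.005, -0.0018, -1, 0, 0, -0.2, 0.01, -0.001, 0, -1, 0, 0, 0, 0, 0, 0, -1]}}

```text
time_s: 4.9
eef_pos: [0.4234, 0.0229, 0.0286]
eef_rot: [-0.456, -0.535, -0.461, 0.541]
wrist_force: [-0.3, 0.1, 0.0]
opening: 1.001
```

```bash
python3 - <<'E'
from seg import *
plan([.4258,.0224,.032],-9.1)
for c in("top","scene"): cv2.imwrite(f"pics/{c}2.png",ctrl.camera(c))
a=cv2.imread("pics/scene2.png")[130:230,200:320];b=cv2.imread("pics/top2.png")[220:300,200:320]
f=lambda a,h:cv2.resize(a,(600,h),interpolation=cv2.INTER_CUBIC)
cv2.imwrite("pics/c.png",cv2.resize(a,(720,600),interpolation=cv2.INTER_CUBIC))
E
```

```text
t 4.9 tcp [0.4234 0.0229 0.0286] open 1.001 F [-0.3  0.1  0. ] q [-0.23  0.17  2.1  -0.    0.88 -0.07]
rot deg tool [0.   0.07 0.63] shift tool now [-0.0034  0.0024  0.0002] shift after rot [-0.0034  0.0025  0.0002]
```

View pics/c.png

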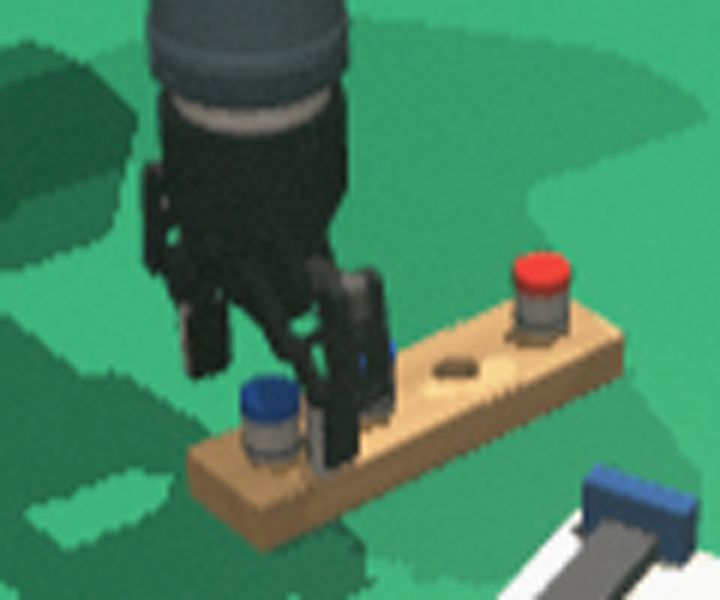

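The gripper straddles the end load, with the load at crop (270,420) midway between the finger tips, and nothing is touching. Close now, with a small correction.

Request:
{"method": "carry_out", "body": {"motion": [0, 0, 0.6, -0.003, 0.0025, 0, -1, 0, 0, 0, 0, 0, 0, 1, 0, 0, 0, 0, 0, 0, 1, 0, 0, 0, 0, 0, 0, 1, 0, 0, 0, 0, 0, 0, 1, 0, 0, 0, 0, 0, 0, 1, 0, 0, 0, 0, 0, 0, 1, 0, 0, 0, 0, 0, 0, 1]}}

```text
time_s: 5.8
eef_pos: [0.4282, 0.0221, 0.0343]
eef_rot: [0.461, 0.539, 0.457, -0.537]
wrist_force: [-0.1, -0.5, -0.4]
opening: 0.283
```

```bash
python3 -c "
from seg import *
plan([.4258,.0224,.1],-9.1)"
```

```text
t 5.8 tcp [0.4282 0.0221 0.0343] open 0.283 F [-0.1 -0.5 -0.4] q [-0.23  0.16  2.1  -0.    0.88 -0.07]
rot deg tool [ 0.02  0.08 -0.3 ] shift tool now [-0.0657 -0.0021  0.0002] shift after rot [-0.0657 -0.0024  0.0001]
```

Request:
{"method": "carry_out", "body": {"motion": [0, 0, 0, -0.01, 0, 0, 1, 0, 0, 0, -0.015, 0, 0, 1, 0, 0, 0, -0.025, 0, 0, 1, 0, 0, 0, -0.03, 0, 0, 1, 0, 0, 0, -0.02, 0, 0, 1, 0, 0, 0, 0, 0, 0, 1, 0, 0, 0, 0, 0, 0, 1]}}

```text
time_s: 6.5
eef_pos: [0.4265, 0.0226, 0.1395]
eef_rot: [0.46, 0.539, 0.458, -0.538]
wrist_force: [0.6, -0.8, -1.5]
opening: 0.285
```

```bash
python3 - <<'E'
from seg import *
print(pix2plane("scene",270.2,250.7,.046),pix2plane("scene",247.1,276.8,.046))
plan([.6095,-.083,.13],11.2)
for c in("top","scene"):
    im=ctrl.camera(c)
    o,p,r=state();print(c,"expected cap px",proj(c,p+[0,0,.0237]),"tcp",p)
    B={"top":(200,215,320,275),"scene":(200,120,310,200)}
    for a,q in blobs(im,(100,90,50),(125,255,255),B[c],20): print(a,q,pix2plane(c,*q,p[2]+.0237))
E
```

```text
[ 0.6093 -0.0813  0.046 ] [ 0.627  -0.1732  0.046 ]
t 6.5 tcp [0.4265 0.0226 0.1395] open 0.285 F [ 0.6 -0.8 -1.5] q [-0.23 -0.05  2.05 -0.    1.14 -0.07]
rot deg tool [-20.29   0.11  -0.19] shift tool now [0.0103 0.1973 0.0754] shift after rot [0.0095 0.159  0.1392]
top expected cap px [278.1259 254.5729] tcp [0.4266 0.0226 0.1394]
scene expected cap px [242.4435 160.4181] tcp [0.4262 0.0227 0.1389]
32 [239.81 160.75] [0.4225 0.0173 0.1626]
65 [260.31 188.78] [ 0.5437 -0.0389  0.1626]
```

Request:
{"method": "carry_out", "body": {"motion": [-7, 0, 0, 0, 0, 0, 1, -7, 0, 0, 0, 0, 0, 1, -6.3, 0, 0, 0, 0, 0, 1, 0, 0, 0, 0, 0.02, 0.0174, 1, 0, 0, 0, 0, 0.02, 0.0174, 1, 0, 0, 0, 0, 0.02, 0.0174, 1, 0, 0, 0, 0, 0.02, 0.0174, 1, 0, 0, 0, 0, 0.02, 0.0174, 1, 0, 0, 0, 0, 0.02, 0.0174, 1, 0, 0, 0, 0, 0, 0, 1]}}

```text
time_s: 7.6
eef_pos: [0.5599, -0.0545, 0.1196]
eef_rot: [0.541, 0.44, 0.558, -0.449]
wrist_force: [0.3, 0.8, -0.4]
opening: 0.279
```

```bash
python3 -c "
from seg import *
plan([.6085,-.082,.12],11.2)"
```

```text
t 7.6 tcp [ 0.5599 -0.0545  0.1196] open 0.279 F [ 0.3  0.8 -0.4] q [-0.31  0.3   1.71 -0.    1.16 -0.52]
rot deg tool [ 0.9  -0.64  1.38] shift tool now [-0.0018  0.0418  0.037 ] shift after rot [-0.0004  0.0424  0.0364]
```

Request:
{"method": "carry_out", "body": {"motion": [0.9, -0.6, 1.4, 0, 0.015, 0.013, 1, 0, 0, 0, 0, 0.014, 0.012, 1, 0, 0, 0, 0, 0.01, 0.009, 1, 0, 0, 0, 0, 0, 0, 1, 0, 0, 0, 0, 0, 0, 1]}}

```text
time_s: 8.1
eef_pos: [0.6036, -0.0802, 0.1124]
eef_rot: [0.544, 0.449, 0.548, -0.45]
wrist_force: [0.6, -0.1, -0.8]
opening: 0.276
```

```bash
python3 -c "
from seg import *
plan([.6085,-.082,.12],11.2)"
```

```text
t 8.1 tcp [ 0.6036 -0.0802  0.1124] open 0.276 F [ 0.6 -0.1 -0.8] q [-0.33  0.38  1.61  0.    1.16 -0.52]
rot deg tool [-0.18 -0.24  0.25] shift tool now [-0.0077  0.0044  0.0027] shift after rot [-0.0076  0.0045  0.0027]
```

Request:
{"method": "carry_out", "body": {"motion": [-0.2, -0.2, 0.2, 0.01, 0.0045, 0.0027, 1, 0, 0, 0, 0.012, 0, 0, 1, 0, 0, 0, 0.01, 0, 0, 1, 0, 0, 0, 0, 0, 0, 1]}}

```text
time_s: 8.5
eef_pos: [0.6065, -0.0805, 0.0764]
eef_rot: [0.546, 0.448, 0.548, -0.449]
wrist_force: [-0.1, 0.7, -0.9]
opening: 0.28
```

```bash
python3 -c "
from seg import *
plan([.6085,-.082,.074],11.2)"
```

```text
t 8.5 tcp [ 0.6065 -0.0805  0.0764] open 0.28 F [-0.1  0.7 -0.9] q [-0.33  0.44  1.62  0.    1.09 -0.52]
rot deg tool [ 0.07 -0.09  0.14] shift tool now [0.0024 0.0017 0.0018] shift after rot [0.0024 0.0017 0.0018]
```

Request:
{"method": "carry_out", "body": {"motion": [0, -0.1, 0.1, 0, 0.002, 0.002, 1, 0, 0, 0, 0, 0, 0, 1, 0, 0, 0, 0, 0, 0, 1]}}

```text
time_s: 8.8
eef_pos: [0.6086, -0.0818, 0.0758]
eef_rot: [0.546, 0.448, 0.547, -0.449]
wrist_force: [-0.2, -0.3, -1.0]
opening: 0.281
```

```bash
python3 - <<'E'
from seg import *
plan([.6085,-.082,.074],11.2)
a=ctrl.camera("scene");cv2.imwrite("pics/s3.png",a)
b=ctrl.camera("top");cv2.imwrite("pics/t3.png",b)
A=cv2.resize(a[220:290,220:300],(480,420),interpolation=cv2.INTER_CUBIC);B=cv2.resize(b[145:200,295:365],(534,420),interpolation=cv2.INTER_CUBIC)
cv2.imwrite("pics/d.png",cv2.resize(np.hstack([A,B[:,:320]]),None,fx=1,fy=1))
E
```

```text
t 8.8 tcp [ 0.6086 -0.0818  0.0758] open 0.281 F [-0.2 -0.3 -1. ] q [-0.33  0.44  1.61 -0.    1.09 -0.52]
rot deg tool [ 0.09 -0.01  0.08] shift tool now [ 0.0018 -0.0002  0.0001] shift after rot [ 0.0018 -0.0002  0.0001]
```

View pics/d.png

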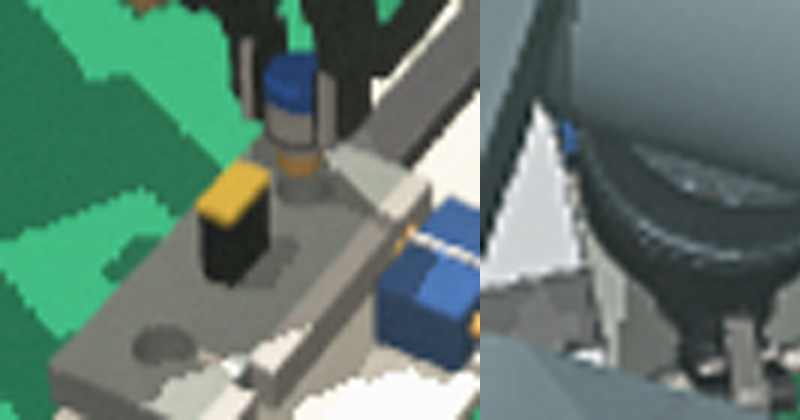

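The scene view shows the spigot at crop (299,168), about 8 mm above the bore at (301,184) and in line with it. Lower it.

Request:
{"method": "carry_out", "body": {"motion": [0, 0, 0, 0.006, 0, 0, 1, 0, 0, 0, 0.006, 0, 0, 1, 0, 0, 0, 0, 0, 0, 1]}}

```text
time_s: 9.2
eef_pos: [0.6096, -0.0822, 0.0641]
eef_rot: [0.547, 0.449, 0.546, -0.448]
wrist_force: [1.0, -0.3, -0.6]
opening: 0.282
```

```bash
python3 -c "
from seg import *
plan([.6085,-.082,.052],11.2)"
```

```text
t 9.2 tcp [ 0.6096 -0.0822  0.0641] open 0.282 F [ 1.  -0.3 -0.6] q [-0.33  0.46  1.62 -0.    1.07 -0.52]
rot deg tool [ 0.08  0.07 -0.07] shift tool now [ 0.0121 -0.0011 -0.0004] shift after rot [ 0.0121 -0.0011 -0.0004]
```

Request:
{"method": "carry_out", "body": {"motion": [0, 0, 0, 0.005, -0.001, 0, 1, 0, 0, 0, 0.005, 0, 0, 1, 0, 0, 0, 0, 0, 0, 1]}}

```text
time_s: 9.5
eef_pos: [0.6097, -0.0827, 0.0537]
eef_rot: [0.548, 0.449, 0.545, -0.448]
wrist_force: [1.1, 0.2, -2.0]
opening: 0.289
```

```bash
python3 -c "
from seg import *
plan([.6085,-.082,.052],11.2)"
```

```text
t 9.5 tcp [ 0.6097 -0.0827  0.0537] open 0.289 F [ 1.1  0.2 -2. ] q [-0.33  0.47  1.62 -0.    1.04 -0.52]
rot deg tool [ 0.07  0.13 -0.2 ] shift tool now [ 0.0016 -0.001  -0.0009] shift after rot [ 0.0017 -0.001  -0.0009]
```

Request:
{"method": "carry_out", "body": {"motion": [0, 0, 0, 0.002, 0, 0, 1, 0, 0, 0, 0, 0, 0, 1]}}

```text
time_s: 9.7
eef_pos: [0.6099, -0.0828, 0.0526]
eef_rot: [0.548, 0.449, 0.545, -0.448]
wrist_force: [-0.7, 0.4, 0.6]
opening: 0.286
```

Request:
{"method": "carry_out", "body": {"motion": [0, 0, 0, 0, 0, 0, -1, 0, 0, 0, 0, 0, 0, -1, 0, 0, 0, 0, 0, 0, -1, 0, 0, 0, 0, 0, 0, -1, 0, 0, 0, 0, 0, 0, -1, 0, 0, 0, 0, 0, 0, -1]}}

```text
time_s: 10.3
eef_pos: [0.6088, -0.0825, 0.0518]
eef_rot: [0.547, 0.448, 0.546, -0.448]
wrist_force: [-0.5, -0.2, -0.7]
opening: 0.996
```

Request:
{"method": "carry_out", "body": {"motion": [0, 0, 0, -0.01, 0, 0, -1, 0, 0, 0, -0.02, 0, 0, -1, 0, 0, 0, -0.03, 0, 0, -1, 0, 0, 0, -0.03, 0, 0, -1, 0, 0, 0, 0, 0, 0, -1]}}

```text
time_s: 10.8
eef_pos: [0.6082, -0.0823, 0.1464]
eef_rot: [0.547, 0.448, 0.547, -0.449]
wrist_force: [1.0, 0.2, 1.0]
opening: 1.002
```

```bash
python3 - <<'E'
from seg import *
plan([.4355,.0728,.12],-9.1)
a=ctrl.camera("scene");cv2.imwrite("pics/s4.png",a)
print([(round(d["conf"],2),w("scene",d["point"]).round(4).tolist()) for d in ctrl.landmark_of("scene","load_a_mid")])
cv2.imwrite("pics/e.png",cv2.resize(a[160:300,220:360],(600,600),interpolation=cv2.INTER_CUBIC))
E
```

```text
t 10.8 tcp [ 0.6082 -0.0823  0.1464] open 1.002 F [1.  0.2 1. ] q [-0.33  0.35  1.58 -0.    1.21 -0.52]
rot deg tool [20.38  0.02  0.02] shift tool now [ 0.0264 -0.139  -0.1859] shift after rot [ 0.0264 -0.195  -0.1258]
[(0.53, [0.6084, -0.0787, 0.0528])]
```

View pics/e.png

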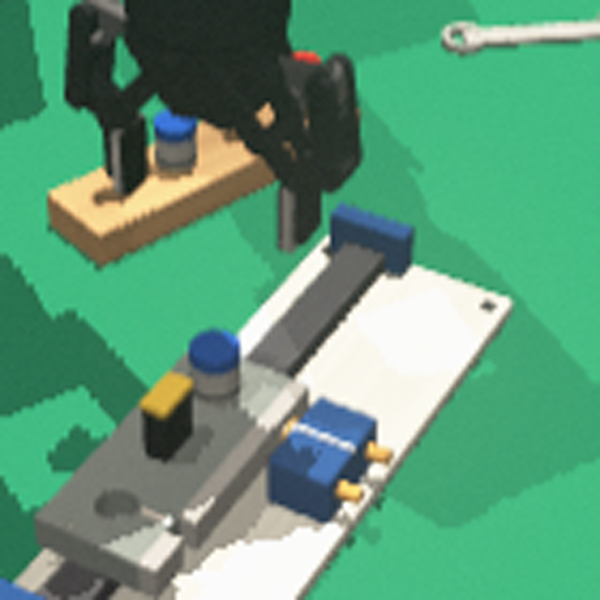

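The first load stands upright and seated in bore_b at crop (215,360). Now for the second.

Request:
{"method": "carry_out", "body": {"motion": [7, 0, 0, 0, 0, 0, -1, 7, 0, 0, 0, 0, 0, -1, 6.4, 0, 0, 0, 0, 0, -1, 0, 0, 0, 0, -0.027, -0.018, -1, 0, 0, 0, 0, -0.027, -0.018, -1, 0, 0, 0, 0, -0.027, -0.018, -1, 0, 0, 0, 0, -0.027, -0.018, -1, 0, 0, 0, 0, -0.027, -0.018, -1, 0, 0, 0, 0, -0.02, -0.012, -1, 0, 0, 0, 0, 0, 0, -1]}}

```text
time_s: 11.9
eef_pos: [0.4556, 0.0514, 0.131]
eef_rot: [-0.445, -0.536, -0.463, 0.549]
wrist_force: [1.0, 0.4, -0.4]
opening: 1.002
```

```bash
python3 -c "
from seg import *
plan([.436,.0728,.1],-9.1)"
```

```text
t 11.9 tcp [0.4556 0.0514 0.131 ] open 1.002 F [ 1.   0.4 -0.4] q [-0.15  0.06  1.96  0.    1.15  0.03]
rot deg tool [-1.06 -0.13  1.81] shift tool now [ 0.0317 -0.0221 -0.0176] shift after rot [ 0.031  -0.0228 -0.0181]
```

Request:
{"method": "carry_out", "body": {"motion": [-1, -0.1, 1.8, 0.005, -0.012, -0.009, -1, 0, 0, 0, 0.01, -0.009, -0.008, -1, 0, 0, 0, 0.01, 0, 0, -1, 0, 0, 0, 0, 0, 0, -1]}}

```text
time_s: 12.3
eef_pos: [0.4365, 0.0718, 0.1028]
eef_rot: [-0.458, -0.538, -0.459, 0.539]
wrist_force: [-0.6, 0.3, 0.4]
opening: 0.994
```

```bash
python3 -c "
from seg import *
plan([.436,.0728,.034],-9.1)"
```

```text
t 12.3 tcp [0.4365 0.0718 0.1028] open 0.994 F [-0.6  0.3  0.4] q [-0.11  0.05  2.04 -0.    1.05  0.05]
rot deg tool [-0.05  0.02  0.15] shift tool now [ 0.0688 -0.0005 -0.001 ] shift after rot [ 0.0688 -0.0007 -0.0009]
```

Request:
{"method": "carry_out", "body": {"motion": [0, 0, 0, 0.01, -0.0007, -0.0009, -1, 0, 0, 0, 0.012, -0.001, 0, -1, 0, 0, -0.2, 0.012, -0.001, 0, -1, 0, 0, -0.2, 0.012, -0.001, 0, -1, 0, 0, 0, 0, 0, 0, -1]}}

```text
time_s: 12.8
eef_pos: [0.4339, 0.0717, 0.0519]
eef_rot: [-0.455, -0.536, -0.461, 0.542]
wrist_force: [-0.9, -0.1, 0.2]
opening: 0.996
```

```bash
python3 -c "
from seg import *
plan([.436,.0728,.034],-9.1)"
```

```text
t 12.8 tcp [0.4339 0.0717 0.0519] open 0.996 F [-0.9 -0.1  0.2] q [-0.11  0.15  2.06 -0.    0.94  0.06]
rot deg tool [-0.2   0.05  0.69] shift tool now [ 0.0178  0.0021 -0.0015] shift after rot [ 0.0179  0.0019 -0.0015]
```

Request:
{"method": "carry_out", "body": {"motion": [-0.2, 0, 0.7, 0.008, 0.002, -0.0015, -1, 0, 0, 0, 0.007, 0, 0, -1, 0, 0, 0, 0, 0, 0, -1]}}

```text
time_s: 13.1
eef_pos: [0.4362, 0.0726, 0.0356]
eef_rot: [-0.459, -0.538, -0.459, 0.539]
wrist_force: [-0.4, -0.9, 1.0]
opening: 0.999
```

```bash
python3 -c "
from seg import *
plan([.436,.0728,.034],-9.1)"
```

```text
t 13.1 tcp [0.4362 0.0726 0.0356] open 0.999 F [-0.4 -0.9  1. ] q [-0.1   0.18  2.07 -0.    0.89  0.06]
rot deg tool [-0.02  0.05  0.04] shift tool now [ 0.0016 -0.0002 -0.0002] shift after rot [ 0.0016 -0.0002 -0.0002]
```

Request:
{"method": "carry_out", "body": {"motion": [0, 0, 0, 0.0015, 0, 0, 1, 0, 0, 0, 0, 0, 0, 1, 0, 0, 0, 0, 0, 0, 1, 0, 0, 0, 0, 0, 0, 1, 0, 0, 0, 0, 0, 0, 1, 0, 0, 0, 0, 0, 0, 1, 0, 0, 0, 0, 0, 0, 1]}}

```text
time_s: 13.8
eef_pos: [0.4372, 0.0724, 0.0354]
eef_rot: [-0.459, -0.538, -0.458, 0.538]
wrist_force: [-0.6, -0.7, 0.1]
opening: 0.285
```

Request:
{"method": "carry_out", "body": {"motion": [0, 0, 0, -0.01, 0, 0, 1, 0, 0, 0, -0.015, 0, 0, 1, 0, 0, 0, -0.025, 0, 0, 1, 0, 0, 0, -0.03, 0, 0, 1, 0, 0, 0, -0.02, 0, 0, 1, 0, 0, 0, 0, 0, 0, 1, 0, 0, 0, 0, 0, 0, 1]}}

```text
time_s: 14.5
eef_pos: [0.4366, 0.0726, 0.1415]
eef_rot: [0.459, 0.538, 0.458, -0.538]
wrist_force: [-0.7, 0.4, -1.1]
opening: 0.28
```

```bash
python3 -c "
from seg import *
plan([.627,-.1745,.13],11.2)"
```

```text
t 14.5 tcp [0.4366 0.0726 0.1415] open 0.28 F [-0.7  0.4 -1.1] q [-0.1  -0.01  2.01 -0.    1.14  0.06]
rot deg tool [-20.32   0.06  -0.07] shift tool now [0.012  0.2271 0.2138] shift after rot [0.0115 0.1388 0.2794]
```

Request:
{"method": "carry_out", "body": {"motion": [-7, 0, 0, 0, 0, 0, 1, -7, 0, 0, 0, 0, 0, 1, -6.3, 0, 0, 0, 0, 0, 1, 0, 0, 0, 0, 0.014, 0.028, 1, 0, 0, 0, 0, 0.014, 0.028, 1, 0, 0, 0, 0, 0.014, 0.028, 1, 0, 0, 0, 0, 0.014, 0.028, 1, 0, 0, 0, 0, 0.014, 0.028, 1, 0, 0, 0, 0, 0.014, 0.028, 1, 0, 0, 0, 0, 0, 0, 1]}}

```text
time_s: 15.5
eef_pos: [0.5491, -0.0774, 0.1252]
eef_rot: [0.544, 0.441, 0.557, -0.447]
wrist_force: [0.3, 0.0, -0.2]
opening: 0.286
```

```bash
python3 -c "
from seg import *
plan([.627,-.1745,.12],11.2)"
```

```text
t 15.5 tcp [ 0.5491 -0.0774  0.1252] open 0.286 F [ 0.3  0.  -0.2] q [-0.35  0.27  1.73 -0.    1.16 -0.56]
rot deg tool [ 0.98 -0.47  1.05] shift tool now [0.0032 0.0558 0.1114] shift after rot [0.0052 0.0576 0.1104]
```

Request:
{"method": "carry_out", "body": {"motion": [1, -0.5, 1, 0, 0.013, 0.025, 1, 0, 0, 0, 0, 0.013, 0.025, 1, 0, 0, 0, 0, 0.013, 0.025, 1, 0, 0, 0, 0, 0.01, 0.02, 1, 0, 0, 0, 0, 0.005, 0.01, 1, 0, 0, 0, 0, 0, 0, 1, 0, 0, 0, 0, 0, 0, 1]}}

```text
time_s: 16.2
eef_pos: [0.6169, -0.1671, 0.1116]
eef_rot: [0.539, 0.447, 0.553, -0.451]
wrist_force: [0.3, 1.0, -1.2]
opening: 0.287
```

```bash
python3 -c "
from seg import *
plan([.627,-.1745,.12],11.2)"
```

```text
t 16.2 tcp [ 0.6169 -0.1671  0.1116] open 0.287 F [ 0.3  1.  -1.2] q [-0.45  0.46  1.51 -0.    1.2  -0.64]
rot deg tool [-0.05 -0.72  0.97] shift tool now [-0.0086  0.0083  0.0091] shift after rot [-0.0084  0.0084  0.0093]
```

Request:
{"method": "carry_out", "body": {"motion": [0, -0.7, 1, 0.005, 0.0084, 0.0093, 1, 0, 0, 0, 0.01, 0, 0, 1, 0, 0, 0, 0.01, 0, 0, 1, 0, 0, 0, 0, 0, 0, 1]}}

```text
time_s: 16.6
eef_pos: [0.6258, -0.1718, 0.0835]
eef_rot: [0.546, 0.449, 0.547, -0.448]
wrist_force: [-0.1, -0.9, -1.8]
opening: 0.286
```

```bash
python3 -c "
from seg import *
plan([.627,-.1745,.074],11.2)"
```

```text
t 16.6 tcp [ 0.6258 -0.1718  0.0835] open 0.286 F [-0.1 -0.9 -1.8] q [-0.45  0.5   1.51  0.    1.13 -0.65]
rot deg tool [ 0.09 -0.07 -0.01] shift tool now [0.0095 0.0006 0.0029] shift after rot [0.0095 0.0006 0.0029]
```

Request:
{"method": "carry_out", "body": {"motion": [0, 0, 0, 0.007, 0.001, 0.003, 1, 0, 0, 0, 0, 0, 0, 1, 0, 0, 0, 0, 0, 0, 1]}}

```text
time_s: 16.9
eef_pos: [0.6271, -0.1741, 0.0753]
eef_rot: [0.546, 0.448, 0.548, -0.448]
wrist_force: [0.0, -0.6, -1.3]
opening: 0.285
```

```bash
python3 - <<'E'
from seg import *
plan([.627,-.1745,.074],11.2)
a=ctrl.camera("scene");cv2.imwrite("pics/s5.png",a)
print("bottom px",proj("scene",state()[1]-[0,0,.0234]), "bore obs 247.1,276.8")
cv2.imwrite("pics/f.png",cv2.resize(a[230:300,220:300],(640,560),interpolation=cv2.INTER_CUBIC))
E
```

```text
t 16.9 tcp [ 0.6271 -0.1741  0.0753] open 0.285 F [ 0.  -0.6 -1.3] q [-0.45  0.51  1.51  0.    1.12 -0.65]
rot deg tool [ 0.12 -0.11  0.04] shift tool now [ 0.0013 -0.0002  0.0004] shift after rot [ 0.0013 -0.0002  0.0004]
bottom px [246.7    275.0591] bore obs 247.1,276.8
```

View pics/f.png

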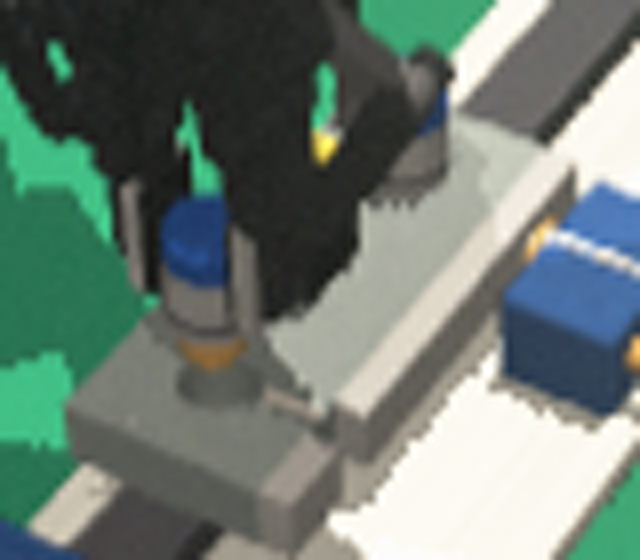

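The spigot at crop x≈211 sits about 1 px (2 mm) left of the bore at 220, so I'll nudge it +x and lower it.

Request:
{"method": "carry_out", "body": {"motion": [0, 0, 0, 0.005, 0.0012, 0, 1, 0, 0, 0, 0.005, 0, 0, 1, 0, 0, 0, 0, 0, 0, 1]}}

```text
time_s: 17.25
eef_pos: [0.629, -0.1742, 0.0655]
eef_rot: [0.547, 0.449, 0.547, -0.448]
wrist_force: [-0.3, -0.2, -0.0]
opening: 0.284
```

```bash
python3 -c "
from seg import *
plan([.628,-.174,.0534],11.2)"
```

```text
t 17.25 tcp [ 0.629  -0.1742  0.0655] open 0.284 F [-0.3 -0.2 -0. ] q [-0.45  0.53  1.51  0.    1.1  -0.65]
rot deg tool [ 0.11 -0.04 -0.05] shift tool now [ 0.0121 -0.001  -0.0004] shift after rot [ 0.0121 -0.0009 -0.0004]
```

Request:
{"method": "carry_out", "body": {"motion": [0, 0, 0, 0.005, -0.001, 0, 1, 0, 0, 0, 0.005, 0, 0, 1, 0, 0, 0, 0, 0, 0, 1]}}

```text
time_s: 17.55
eef_pos: [0.6289, -0.175, 0.0552]
eef_rot: [0.548, 0.449, 0.546, -0.448]
wrist_force: [1.4, 0.0, -1.1]
opening: 0.284
```

```bash
python3 -c "
from seg import *
plan([.628,-.174,.0534],11.2)"
```

```text
t 17.55 tcp [ 0.6289 -0.175   0.0552] open 0.284 F [ 1.4  0.  -1.1] q [-0.45  0.54  1.51  0.    1.08 -0.65]
rot deg tool [ 0.1   0.05 -0.16] shift tool now [ 0.0018 -0.0007 -0.0012] shift after rot [ 0.0018 -0.0007 -0.0012]
```

Going in freely. Seat it, release and rise.

Request:
{"method": "carry_out", "body": {"motion": [0, 0, 0, 0.002, 0, 0, 1, 0, 0, 0, 0, 0, 0, 1, 0, 0, 0, 0, 0, 0, -1, 0, 0, 0, 0, 0, 0, -1, 0, 0, 0, 0, 0, 0, -1, 0, 0, 0, 0, 0, 0, -1, 0, 0, 0, 0, 0, 0, -1, 0, 0, 0, 0, 0, 0, -1]}}

```text
time_s: 18.35
eef_pos: [0.6283, -0.1746, 0.0531]
eef_rot: [0.547, 0.449, 0.547, -0.448]
wrist_force: [0.0, 0.3, -0.4]
opening: 0.997
```

Request:
{"method": "carry_out", "body": {"motion": [0, 0, 0, -0.01, 0, 0, -1, 0, 0, 0, -0.015, 0, 0, -1, 0, 0, 0, -0.02, 0, 0, -1, 0, 0, 0, -0.02, 0, 0, -1, 0, 0, 0, 0, 0, 0, -1, 0, 0, 0, 0, 0, 0, -1]}}

```text
time_s: 18.95
eef_pos: [0.629, -0.175, 0.1252]
eef_rot: [0.548, 0.449, 0.546, -0.448]
wrist_force: [0.7, -0.1, -0.9]
opening: 0.997
```

```bash
python3 - <<'E'
from seg import *
plan([.6188,-.1287,.11],11.2)
a=ctrl.camera("scene");cv2.imwrite("pics/s6.png",a)
print([(round(d["conf"],2),w("scene",d["point"]).round(4).tolist()) for d in ctrl.landmark_of("scene","load_a_mid")])
cv2.imwrite("pics/g.png",cv2.resize(a[220:300,220:320],(700,560),interpolation=cv2.INTER_CUBIC))
E
```

```text
t 18.95 tcp [ 0.629  -0.175   0.1252] open 0.997 F [ 0.7 -0.1 -0.9] q [-0.45  0.45  1.49  0.    1.2  -0.65]
rot deg tool [ 0.12  0.09 -0.22] shift tool now [ 0.0151 -0.001  -0.0474] shift after rot [ 0.0152 -0.0011 -0.0474]
[(0.52, [0.6093, -0.0808, 0.0523])]
```

View pics/g.png

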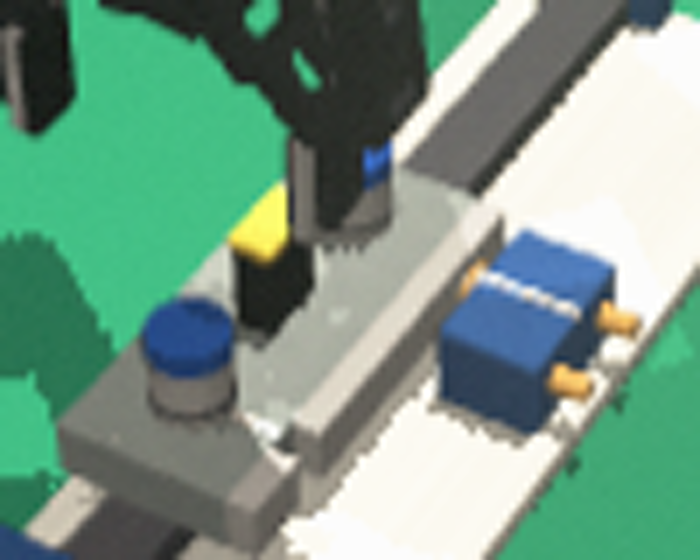

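Both loads are seated, at crop (190,360) and behind the finger at (345,200). Now over the tab and down.

Request:
{"method": "carry_out", "body": {"motion": [0, 0, -0.2, 0, -0.001, -0.016, -1, 0, 0, 0, 0, 0, -0.016, -1, 0, 0, 0, 0, 0, -0.013, -1, 0, 0, 0, 0, 0, 0, -1, 0, 0, 0, 0, 0, 0, -1]}}

```text
time_s: 19.55
eef_pos: [0.6157, -0.1247, 0.1207]
eef_rot: [0.545, 0.447, 0.549, -0.449]
wrist_force: [-0.2, -0.7, 0.3]
opening: 1.0
```

```bash
python3 -c "
from seg import *
plan([.6191,-.1287,.055],11.5)"
```

```text
t 19.55 tcp [ 0.6157 -0.1247  0.1207] open 1.0 F [-0.2 -0.7  0.3] q [-0.39  0.41  1.55 -0.    1.19 -0.59]
rot deg tool [-0.1  -0.18  0.34] shift tool now [0.0657 0.0029 0.0048] shift after rot [0.0657 0.0025 0.0046]
```

Request:
{"method": "carry_out", "body": {"motion": [-0.1, -0.2, 0.3, 0.01, 0.0025, 0.0046, -1, 0, 0, 0, 0.015, 0, 0, -1, 0, 0, 0, 0.015, -0.001, 0, -1, 0, 0, 0, 0.015, -0.001, 0, -1, 0, 0, 0, 0, 0, 0, -1]}}

```text
time_s: 20.05
eef_pos: [0.6164, -0.1304, 0.0593]
eef_rot: [0.547, 0.447, 0.548, -0.448]
wrist_force: [-0.4, -0.9, 0.0]
opening: 1.001
```

```bash
python3 -c "
from seg import *
plan([.6191,-.1287,.055],11.5)"
```

```text
t 20.05 tcp [ 0.6164 -0.1304  0.0593] open 1.001 F [-0.4 -0.9  0. ] q [-0.4   0.5   1.57 -0.    1.07 -0.6 ]
rot deg tool [-0.05  0.01  0.11] shift tool now [ 0.0043  0.003  -0.0011] shift after rot [ 0.0043  0.003  -0.0011]
```

Request:
{"method": "carry_out", "body": {"motion": [0, 0, 0, 0.004, 0.003, -0.001, -1, 0, 0, 0, 0, 0, 0, -1, 0, 0, 0, 0, 0, 0, 1, 0, 0, 0, 0, 0, 0, 1, 0, 0, 0, 0, 0, 0, 1, 0, 0, 0, 0, 0, 0, 1, 0, 0, 0, 0, 0, 0, 1, 0, 0, 0, 0, 0, 0, 1, 0, 0, 0, 0, 0, 0, 1, 0, 0, 0, 0, 0, 0, 1]}}

```text
time_s: 21.05
eef_pos: [0.6193, -0.1296, 0.0562]
eef_rot: [0.547, 0.447, 0.547, -0.449]
wrist_force: [-1.3, 0.0, 0.6]
opening: 0.157
```

```bash
python3 - <<'E'
from seg import *
plan([.6191,-.1287,.055],11.5)
im=ctrl.camera("scene")
for t in("notch","ball_axis","head","carriage"): print(t,[(round(d["conf"],2),w("scene",d["point"]).round(4).tolist()) for d in ctrl.landmark_of("scene",t)][:2])
E
```

```text
t 21.05 tcp [ 0.6193 -0.1296  0.0562] open 0.157 F [-1.3  0.   0.6] q [-0.39  0.5   1.57 -0.    1.07 -0.59]
rot deg tool [-0.14  0.04  0.13] shift tool now [ 0.0012 -0.     -0.0009] shift after rot [ 0.0012 -0.     -0.0009]
notch [(0.82, [0.6664, -0.164, 0.0328]), (0.44, [0.5, -0.318, 0.0168])]
ball_axis [(0.74, [0.6517, -0.0753, 0.0351])]
head [(0.85, [0.6737, -0.0712, 0.0147]), (0.2, [0.4504, 0.1822, 0.0349])]
carriage [(0.91, [0.6202, -0.1243, 0.0308])]
```

The tab is gripped at 13 mm opening. Travel is estimated at about 91 mm, along tool -z.

Request:
{"method": "carry_out", "body": {"motion": [0, 0, 0, 0, 0, -0.008, 1, 0, 0, 0, 0, 0, -0.008, 1, 0, 0, 0, 0, 0, -0.008, 1, 0, 0, 0, 0, 0, -0.008, 1, 0, 0, 0, 0, 0, -0.008, 1]}}

```text
time_s: 21.8
eef_pos: [0.6141, -0.1022, 0.0562]
eef_rot: [0.552, 0.445, 0.54, -0.453]
wrist_force: [1.5, -11.0, -3.9]
opening: 0.149
```

```bash
cat > sl.py <<'E'
from seg import *
u=np.array([-.199,.98,0]);o,p,r=state();s=(p-[.6193,-.1296,0])@u;d=p-np.array([.6193,-.1296,0])
plan(np.array([.6193,-.1296,.0555])+u*s,11.5);print("slid",s,"F along",np.array(o["wrist_force"])@u)
E
python3 sl.py
```

```text
t 21.8 tcp [ 0.6141 -0.1022  0.0562] open 0.149 F [  1.5 -11.   -3.9] q [-0.35  0.48  1.6  -0.02  1.05 -0.53]
rot deg tool [-0.32  1.16 -0.08] shift tool now [ 0.0007 -0.0003 -0.    ] shift after rot [ 0.0007 -0.0003 -0.    ]
slid 0.027857728023260215 F along -11.119998799309933
```

Request:
{"method": "carry_out", "body": {"motion": [0, 0.6, 0, 0, 0, -0.008, 1, 0, 0.3, 0, 0, 0, -0.008, 1, 0, 0.3, 0, 0, 0, -0.008, 1, 0, 0.3, 0, 0, 0, -0.008, 1, 0, 0.3, 0, 0, 0, -0.008, 1, 0, 0.3, 0, 0, 0, -0.008, 1]}}

```text
time_s: 22.4
eef_pos: [0.6077, -0.0693, 0.0562]
eef_rot: [0.549, 0.449, 0.543, -0.45]
wrist_force: [0.7, -9.5, -3.9]
opening: 0.15
```

```bash
python3 sl.py; python3 - <<'E'
from seg import *
a=ctrl.camera("scene");cv2.imwrite("pics/s7.png",a)
for t in("notch","ball_axis","carriage"): print(t,[(round(d["conf"],2),w("scene",d["point"]).round(4).tolist()) for d in ctrl.landmark_of("scene",t)][:2])
E
```

```text
t 22.4 tcp [ 0.6077 -0.0693  0.0562] open 0.15 F [ 0.7 -9.5 -3.9] q [-0.31  0.46  1.63 -0.    1.04 -0.5 ]
rot deg tool [-0.39  0.41 -0.26] shift tool now [ 0.0007 -0.0007 -0.    ] shift after rot [ 0.0007 -0.0007 -0.    ]
slid 0.06140770830949763 F along -9.426496206692475
notch [(0.95, [0.6519, -0.1042, 0.0326]), (0.36, [0.6512, -0.0766, 0.0357])]
ball_axis [(0.88, [0.6546, -0.0732, 0.0373])]
carriage [(0.69, [0.4493, 0.1815, 0.0328])]
```

Request:
{"method": "carry_out", "body": {"motion": [0, 0.4, 0, 0, 0, -0.007, 1, 0, 0.3, 0, 0, 0, -0.007, 1, 0, 0.3, 0, 0, 0, -0.007, 1]}}

```text
time_s: 22.9
eef_pos: [0.6045, -0.0525, 0.0562]
eef_rot: [0.546, 0.451, 0.546, -0.447]
wrist_force: [1.7, -8.9, -5.6]
opening: 0.152
```

```bash
python3 sl.py
```

```text
t 22.9 tcp [ 0.6045 -0.0525  0.0562] open 0.152 F [ 1.7 -8.9 -5.6] q [-0.28  0.45  1.64  0.01  1.04 -0.48]
rot deg tool [-0.34 -0.18 -0.28] shift tool now [ 0.0007 -0.0008  0.    ] shift after rot [ 0.0007 -0.0008 -0.    ]
slid 0.07850118835302465 F along -9.081145195589945
```

Slid 78.5 mm, about 12 mm to go. Small steps now, watching the force.

Request:
{"method": "carry_out", "body": {"motion": [0, 0, 0, 0, 0, -0.005, 1, 0, 0, 0, 0, 0, -0.005, 1]}}

```text
time_s: 23.1
eef_pos: [0.6033, -0.0461, 0.0562]
eef_rot: [0.548, 0.45, 0.544, -0.448]
wrist_force: [1.7, -3.0, -1.3]
opening: 0.154
```

```bash
python3 sl.py
```

```text
t 23.1 tcp [ 0.6033 -0.0461  0.0562] open 0.154 F [ 1.7 -3.  -1.3] q [-0.27  0.45  1.65  0.    1.04 -0.47]
rot deg tool [-0.38  0.14 -0.32] shift tool now [ 0.0007 -0.001   0.    ] shift after rot [ 0.0007 -0.0009 -0.    ]
slid 0.08500273283534776 F along -3.2927152339614016
```

Request:
{"method": "carry_out", "body": {"motion": [0, 0, 0, 0, 0, -0.003, 1]}}

```text
time_s: 23.2
eef_pos: [0.6028, -0.0434, 0.0562]
eef_rot: [0.548, 0.45, 0.544, -0.448]
wrist_force: [0.7, -1.7, -0.7]
opening: 0.149
```

```bash
python3 sl.py
```

```text
t 23.2 tcp [ 0.6028 -0.0434  0.0562] open 0.149 F [ 0.7 -1.7 -0.7] q [-0.27  0.45  1.65 -0.    1.04 -0.46]
rot deg tool [-0.39  0.16 -0.32] shift tool now [ 0.0007 -0.001   0.    ] shift after rot [ 0.0007 -0.001  -0.    ]
slid 0.08780084205099918 F along -1.8308224971696265
```

Request:
{"method": "carry_out", "body": {"motion": [0, 0, 0, 0, 0, -0.002, 1]}}

```text
time_s: 23.3
eef_pos: [0.6024, -0.0414, 0.0562]
eef_rot: [0.548, 0.45, 0.544, -0.448]
wrist_force: [1.6, -2.7, -0.4]
opening: 0.149
```

```bash
python3 sl.py
```

```text
t 23.3 tcp [ 0.6024 -0.0414  0.0562] open 0.149 F [ 1.6 -2.7 -0.4] q [-0.26  0.45  1.65 -0.    1.04 -0.46]
rot deg tool [-0.39  0.17 -0.31] shift tool now [ 0.0007 -0.001   0.    ] shift after rot [ 0.0007 -0.001  -0.    ]
slid 0.08982039500197277 F along -2.9705929671540448
```

Request:
{"method": "carry_out", "body": {"motion": [0, 0, 0, 0, 0, -0.002, 1]}}

```text
time_s: 23.4
eef_pos: [0.6021, -0.0399, 0.0562]
eef_rot: [0.549, 0.45, 0.544, -0.449]
wrist_force: [1.7, -9.0, -3.6]
opening: 0.151
```

```bash
python3 sl.py
```

```text
t 23.4 tcp [ 0.6021 -0.0399  0.0562] open 0.151 F [ 1.7 -9.  -3.6] q [-0.26  0.45  1.65 -0.    1.03 -0.46]
rot deg tool [-0.37  0.24 -0.32] shift tool now [ 0.0007 -0.001   0.    ] shift after rot [ 0.0007 -0.001  -0.    ]
slid 0.09130115784648096 F along -9.146611474727072
```

Resistance is rising again at 91 mm, so the ball should be in the notch. Let it settle and look.

Request:
{"method": "carry_out", "body": {"motion": [0, 0, 0, 0, 0, 0, 1, 0, 0, 0, 0, 0, 0, 1]}}

```text
time_s: 23.6
eef_pos: [0.6021, -0.0399, 0.0562]
eef_rot: [0.549, 0.45, 0.544, -0.449]
wrist_force: [1.0, -2.7, -1.6]
opening: 0.154
```

```bash
python3 sl.py; python3 - <<'E'
from seg import *
a=ctrl.camera("scene");cv2.imwrite("pics/s8.png",a)
for t in("notch","ball_axis"): print(t,[(round(d["conf"],2),w("scene",d["point"]).round(4).tolist()) for d in ctrl.landmark_of("scene",t)][:2])
cv2.imwrite("pics/h.png",cv2.resize(a[215:285,245:325],(720,630),interpolation=cv2.INTER_CUBIC)[:600])
E
```

```text
t 23.6 tcp [ 0.6021 -0.0399  0.0562] open 0.154 F [ 1.  -2.7 -1.6] q [-0.26  0.45  1.65 -0.    1.03 -0.46]
rot deg tool [-0.37  0.25 -0.32] shift tool now [ 0.0007 -0.001   0.    ] shift after rot [ 0.0007 -0.001  -0.    ]
slid 0.09129678475968675 F along -2.88541013886204
notch [(0.65, [0.6481, -0.0761, 0.0336])]
ball_axis [(0.55, [0.6529, -0.0751, 0.0384]), (0.32, [0.5979, -0.0408, 0.0621])]
```

View pics/h.png

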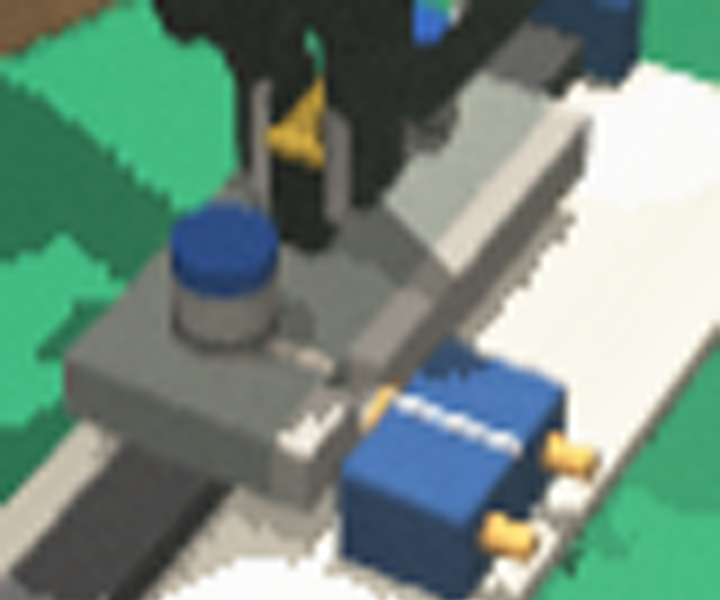

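The white lines are in line within about 1 mm. One gentle push to confirm the detent stands firm.

Request:
{"method": "carry_out", "body": {"motion": [0, 0, 0, 0, 0, -0.0015, 1]}}

```text
time_s: 23.85
eef_pos: [0.6021, -0.0396, 0.0562]
eef_rot: [0.549, 0.449, 0.543, -0.449]
wrist_force: [2.7, -11.1, -3.9]
opening: 0.154
```

```bash
python3 sl.py
```

```text
t 23.85 tcp [ 0.6021 -0.0396  0.0562] open 0.154 F [  2.7 -11.1  -3.9] q [-0.26  0.45  1.66 -0.    1.03 -0.45]
rot deg tool [-0.37  0.37 -0.32] shift tool now [ 0.0007 -0.001   0.    ] shift after rot [ 0.0007 -0.001  -0.    ]
slid 0.09163227193457378 F along -11.441599272021355
```

Firm: it gave 0.3 mm of the 1.5 mm asked, at 11 N. Relax the push, do a last check and hand in.

Request:
{"method": "carry_out", "body": {"motion": [0, 0, 0, 0, 0, 0, 1, 0, 0, 0, 0, 0, 0, 1, 0, 0, 0, 0, 0, 0, 1]}}

```text
time_s: 24.15
eef_pos: [0.6021, -0.0398, 0.0562]
eef_rot: [0.549, 0.449, 0.543, -0.449]
wrist_force: [0.7, -3.6, -2.1]
opening: 0.153
```

```bash
python3 sl.py; python3 - <<'E'
from seg import *
im=ctrl.camera("scene")
for a,q in blobs(im,(0,130,80),(6,255,255),(270,165,310,190)): print("red",a,q,"was 289.87 175.3")
for t in("load_a_mid","notch","ball_axis"): print(t,[(round(d["conf"],2),w("scene",d["point"]).round(4).tolist()) for d in ctrl.landmark_of("scene",t)][:2])
print("dq",np.abs(ctrl.get_obs()["dq"]).max())
ctrl.hand_in()
E
```

```text
t 24.15 tcp [ 0.6021 -0.0398  0.0562] open 0.153 F [ 0.7 -3.6 -2.1] q [-0.26  0.45  1.66 -0.    1.03 -0.45]
rot deg tool [-0.4   0.36 -0.32] shift tool now [ 0.0007 -0.001   0.    ] shift after rot [ 0.0007 -0.001  -0.    ]
slid 0.09143449241298612 F along -3.6782336102487547
load_a_mid [(0.43, [0.5901, 0.0099, 0.0539])]
notch [(0.61, [0.6483, -0.0731, 0.0326]), (0.22, [0.6128, -0.0853, 0.0497])]
ball_axis [(0.7, [0.6963, 0.3948, 0.0261]), (0.62, [0.6512, -0.0754, 0.0354])]
dq 0.0022733081978334483
the job is handed in; nothing more can be done
```

Both blue loads are seated in the carriage bores. The carriage was slid about 91 mm by its tab into the detent, and I handed the job in at about 24 s with the tab still gripped. The hand-in gave no verdict.

**Detent:** The push needed fell from about 9 N to 2–3 N as the carriage was drawn in. It then stood firm: a 1.5 mm push at 11 N moved it only 0.3 mm. At the end the arm was at rest, still pushing with about 4 N, and the grip opening was about 13 mm, which fits the 14 mm tab.

**Notch position:** The white lines looked in line to about 1 mm. The last network readings put the notch about 3 mm past the ball. The reading before put it about 0–1 mm on either side. Both are within the network's error of about 4 mm, so I relied on the force and the lines.

**Loads:** The near load was visibly upright and seated in the last picture I viewed. The far one was partly hidden by the gripper, but the final network point for it matched bore_b.

**Check that failed:** The last colour check of the red load returned nothing, probably because it was hidden or shaded by the arm. I did not touch that load, and an earlier network reading had shown something at its starting place.

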